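Unstack the boxed toys into their display trays

ROBOT

A 6-joint arm with a two-finger parallel gripper is mounted at the origin on the work surface. World frame = base frame: x ahead of the robot, y to its left, z up, the work surface at z = 0. Lengths are in m, angles in rad, forces in N, time in s.
With the tool pointing down it reaches from about 0.35 to 0.775 m from the base axis. Payload 5.5 kg.
Tool frame: the origin (TCP) lies at the very end of the fingers, on their centre line; the grasp point (between the pads) lies 19 mm behind it; z points along the fingers, y is the line along which they close (so a half turn about z gives the same grasp; the last joint's range is limited). The gripper opens to 85 mm and grips with 20 to 120 N. Pads are 22 mm wide; open, the fingers measure 114 mm over their backs; the gripper's body (76 mm by 85 mm) begins 54 mm behind the grasp point. The pads swing forward as they close: fully open they stand 13 mm farther back than shut.
Start: joints at [-1.26, 0.313, 0.046, 1.304, 0, 1.431], TCP at [0.251, -0.518, 0.209] pointing down, gripper open.
Joint ranges: [-2.76, 2.76], [-0.86, 1.69], [-1.03, 1.26], [-2.2, 2.34], [-1.47, 1.5], [-3.14, 3.14]. Speed limits (rad/s): [2.57, 2.57, 3.14, 3.14, 3.14, 3.14].

INTERFACE

Orientations are given as a unit quaternion [w, x, y, z].
In Python, from workcell import env, viewer, nets gives the robot as it stands. The module is installed in compiled form; this text tells all that it offers.
- The arm moves only by the tool tcp_steps, called after "Emit:" as name(argument=value, ...) on one line, values as JSON. Schema: {"type":"object","properties":{"offsets":{"type":"object","properties":{"sx":{"type":"array","items":{"type":"number"},"minItems":1,"maxItems":8},"sy":{"type":"array","items":{"type":"number"},"minItems":1,"maxItems":8},"sz":{"type":"array","items":{"type":"number"},"minItems":1,"maxItems":8},"drx":{"type":"array","items":{"type":"number"},"minItems":1,"maxItems":8},"dry":{"type":"array","items":{"type":"number"},"minItems":1,"maxItems":8},"drz":{"type":"array","items":{"type":"number"},"minItems":1,"maxItems":8}},"additionalProperties":false,"required":["sx","sy","sz","drx","dry","drz"]},"jaw":{"type":"number"},"clamp_n":{"type":"number"},"only":{"type":"string"},"quiet":{"type":"boolean"},"lines":{"type":"string"}},"required":["offsets"],"additionalProperties":false}. offsets is an object with one list for each field, all of the same length, 1 to 8, a row being the entries at one place: sx, sy, sz (the shift in units of 20 mm), drx, dry, drz (a rotation vector in rad); each row is the pose to reach, as a shift and turn from the pose commanded when the call began, along the tool's axes at that moment; what a row does not reach only later rows make up. A row lasts 1/8 s, in which the tool goes at most 0.0625 m and 0.188 rad, less where a joint would pass 70% of its speed; a pose out of reach is approached as far as the arm can. jaw is the finger opening in m, set as the call begins (left out keeps the last). The fingers move at their own pace and stop on an object; clamp_n is the grip in N (left out, the last holds). Time passes only in rows, so rows that do not move let the fingers close. The tool returns the time, the measured TCP pose, the force, the opening and the grip force at its end. only (a regular expression) keeps the lines of the reply that match it, lines (a string "A,B") keeps lines A to B, and quiet returns only ok. Input that does not fit is refused with a message, and nothing moves.
- env.get_state(): the state, without advancing time (a new reading comes with each control period).
- viewer.read_camera(name): name is "side" or "top" or "wrist"; returns a dict with "image" (400x640x3 uint8, red, green, blue), "K" (3x3 intrinsics, pixels), "R" (3x3) and "t" (3): a world point X has camera coordinates R X + t. Camera axes: x right, y down, z forward; pixel columns grow to the right and rows downward; lengths in m; the calibration is good to about 2 mm. A picture is of the moment at which its call begins. There is no depth.
- env.hand_in(): hands the job in; it is judged then, once.
Trained networks look in a picture, given as the dict that the camera call returned (one of the last four; its "shot" number tells which), for a name from the list of things; names that differ only in an ending like _2 or _b are one class to them, and where a whole thing is asked for, a point or a joint stands for the part that bears it (a point fixed in the world has none). Each returns a list of dicts, best first, with "confidence" (0 to 1); they miss things now and then, are a little off and sometimes report something else, mostly with a low value. They report only what shows in the picture. A call takes as long as a camera call. They do not tell look-alikes from the thing itself.
- nets.outline_of(label, picture): "region" (400x640 bool, what is visible of it) and "box" ([left, top, right, bottom] in pixels, round what is visible of it).
The state is a dict: "clock": time; "joint_pos": joint angles; "qvel": joint speeds; "tau": joint torques, N m; "tcp_pos": TCP position; "orientation": TCP orientation; "wrist_force": force on the tool from outside, world axes, zero at the start; "ft_torque": the same for the moment, N m; "finger_gap": finger opening in m; "grip_force": force on a finger pad.
Only numpy, scipy, OpenCV 4.12 (cv2) and the standard library are available. Lean on these libraries where they do the work, as an engineer would, in place of code of your own. Each camera call takes 0.05 s, during which the arm holds its last target. There are 200 camera calls.

TASK

On the toy shop's demonstration table four boxed toys have been left in one stack. Take the stack apart and set each toy, upright and lying flat inside the rim, in the low display tray of its own shape: the round tin in the round tray, the hexagonal tin in the hexagonal tray, the square box in the square tray and the long domino box in the long tray. Set them down without dropping or tipping any, and leave the jar and the toy robot where they stand.

Things in the scene. Friction and masses are not known exactly. Their poses are not given: they have to be found in the camera images.
- round_tin: Round steel tin with a dark lid, 34 mm in diameter, 34 mm high, about 80 g; at the start on top of the stack, standing on the hexagonal tin (stack from the table up: domino box, square box, hexagonal tin, round tin, 138 mm in all, each a little turned and shifted). Origin: centre of its underside, z up. 
- hex_tin: Hexagonal steel tin, 48 mm across flats (55 mm across corners), 34 mm high, about 120 g; at the start on the square box. Two of its flats face along its own +x and -x, the others every 60 degrees. Origin: centre of its underside, z up. 
- square_box: Square cardboard box with a pale paper lid, 60 x 60 mm, 34 mm high, about 160 g, sides along its x and y; at the start on the domino box. The lid does not come off. Origin: centre of its underside, z up. 
- domino_box: Long wooden domino box with a dark lid, 66 mm (its x) by 150 mm (its y), 36 mm high, about 250 g, at the bottom of the stack on the table. The lid does not come off. Origin: centre of its underside, z up. 
- round_tray: Round tray of grey board with a low white rim, 60 mm outside, 52 mm inside diameter. Fixed to the table. Walls 4 mm thick and 12 mm high over the table, inside floor 4 mm over the table. Origin: centre of its underside, z up. 
- hex_tray: Hexagonal tray of grey board with a low white rim, 74 mm outside and 66 mm inside across flats; two flats face along its own +x and -x. Fixed to the table. Walls 4 mm thick and 12 mm high over the table, inside floor 4 mm over the table. Origin: centre of its underside, z up. 
- square_tray: Square tray of grey board with a low white rim, 86 x 86 mm outside, 78 x 78 mm inside, sides along its x and y. Fixed to the table. Walls 4 mm thick and 12 mm high over the table, inside floor 4 mm over the table. Origin: centre of its underside, z up. 
- long_tray: Long tray of grey board with a low white rim, outside 92 mm (its x) by 176 mm (its y), inside 84 x 168 mm. Fixed to the table. Walls 4 mm thick and 12 mm high over the table, inside floor 4 mm over the table. Origin: centre of its underside, z up. 
- jar: Amber glass jar with a brown lid, 56 mm in diameter, 85 mm high, loose; not to be disturbed. Origin: centre of its underside, z up. 
- toy_robot: Little wooden toy robot on a dark base of 50 x 60 mm, about 82 mm high, loose; not to be disturbed. Origin: centre of its underside, z up. 
Things that resemble listed ones, but are neither listed nor needed, are in the scene too. Leave any blue look-alike of the hex_tin alone. What is shaped like the round_tin but green is not meant.

How it is judged:
At the end, for the whole second after the job is handed in: Each of the four toys is at rest in the tray of its own shape: its centre within 14 mm of the tray's centre, its underside less than 7 mm above the tray's underside (it lies on the 4 mm floor, not on the rim), leaning less than 0.04 rad (horizontal distance between round_tin and round_tray below 0.014 m and z of round_tin in the frame of round_tray below 0.007 m and angle between each of round_tin, hex_tin, square_box, domino_box's own z axis and vertical below 0.04 rad and linear speed of each of round_tin, hex_tin, square_box, domino_box below 0.02 m/s and angular speed of each of round_tin, hex_tin, square_box, domino_box below 0.2 rad/s and horizontal distance between hex_tin and hex_tray below 0.014 m and z of hex_tin in the frame of hex_tray below 0.007 m and horizontal distance between square_box and square_tray below 0.014 m and z of square_box in the frame of square_tray below 0.007 m and horizontal distance between domino_box and long_tray below 0.014 m and z of domino_box in the frame of long_tray below 0.007 m); the robot touches nothing.
It fails at once if one of the four toys tips over (leans more than 0.6 rad) (angle between any of round_tin, hex_tin, square_box, domino_box's own z axis and vertical above 0.6 rad).
It fails at once if one of the four toys is dropped (moves faster than 0.7 m/s out of the fingers, a fall of about 25 mm) ((contact force between the fingers and round_tin below 0.01 N and linear speed of round_tin above 0.7 m/s) or (contact force between the fingers and hex_tin below 0.01 N and linear speed of hex_tin above 0.7 m/s) or (contact force between the fingers and square_box below 0.01 N and linear speed of square_box above 0.7 m/s) or (contact force between the fingers and domino_box below 0.01 N and linear speed of domino_box above 0.7 m/s)).
It fails at once if the jar is pushed more than 30 mm away or tipped over (distance of jar from where it was at the start of the episode above 0.03 m or angle between jar's own z axis and vertical above 0.4 rad).
It fails at once if the toy robot is pushed more than 30 mm away or tipped over (distance of toy_robot from where it was at the start of the episode above 0.03 m or angle between toy_robot's own z axis and vertical above 0.4 rad).
It also fails if it takes over 120 s, if anything falls off the work surface, if the arm or the gripper's body presses on something with over 40 N, if the wrist force passes 120 N, or if a joint passes its speed limit or range.

## Working session

There is one attempt and no reset: what is moved stays moved. The work goes in short steps, Python scripts to look and compute and a tool call to move; the robot and the scene stay as the last step left them, time stands still between calls to the robot, and variables do not carry over. Pictures are saved under pics/ and viewed, at most 14 in all, crops included, and the job is handed in when it is done.

```bash
mkdir -p pics; cat > h.py <<'E'
import numpy as np, cv2
from workcell import env, viewer, nets
def shot(n,name=None):
    p=viewer.read_camera(n)
    if name: cv2.imwrite(f'pics/{name}.png',p['image'][:,:,::-1])
    return p
def ray(p,u,v,z):
    "world point on pixel ray at height z"
    K,R,t=map(np.array,(p['K'],p['R'],p['t']))
    c=-R.T@t; d=R.T@np.linalg.solve(K,[u,v,1.])
    return c+d*(z-c[2])/d[2]
def proj(p,X):
    K,R,t=map(np.array,(p['K'],p['R'],p['t']))
    q=(R@np.atleast_2d(X).T).T+t; q=q@K.T
    return q[:,:2]/q[:,2:]
E
python3 - <<'E'
from h import *
a=shot('top','top0');b=shot('side','side0')
for p,n in((a,'top'),(b,'side')):
    print(n,'cam',-np.array(p['R']).T@np.array(p['t']))
    for l in 'round_tin hex_tin square_box domino_box round_tray hex_tray square_tray long_tray jar toy_robot'.split():
        for o in nets.outline_of(l,p)[:3]:
            print(l,round(o['confidence'],2),o['box'],int(o['region'].sum()))
print(env.get_state())
E
```

```text
top cam [0.37051614 0.09569087 1.19593641]
round_tin 0.44 [416.9, 168.1, 430.0, 181.6] 173
round_tin 0.44 [358.9, 192.6, 371.8, 203.6] 145
hex_tin 0.71 [409.7, 170.6, 431.0, 188.6] 168
hex_tin 0.68 [402.7, 140.7, 423.5, 162.0] 297
square_box 0.51 [404.0, 171.8, 428.6, 196.3] 295
domino_box 0.74 [388.7, 167.4, 445.1, 201.9] 823
round_tray 0.56 [235.0, 251.9, 256.2, 274.4] 412
hex_tray 0.58 [322.7, 243.6, 352.8, 271.6] 656
square_tray 0.93 [412.2, 220.4, 451.2, 256.2] 930
long_tray 0.77 [233.3, 182.7, 294.8, 214.4] 1923
long_tray 0.3 [412.2, 220.2, 452.0, 255.9] 953
jar 0.57 [325.0, 168.2, 342.2, 192.1] 365
toy_robot 0.93 [171.6, 209.7, 200.6, 230.3] 481
side cam [ 0.47207184 -0.61539047  0.94020919]
round_tin 0.8 [333.9, 271.3, 348.1, 290.8] 266
round_tin 0.74 [361.3, 298.7, 378.5, 320.5] 415
hex_tin 0.82 [402.2, 317.8, 431.4, 345.9] 608
hex_tin 0.79 [356.0, 305.4, 382.6, 336.4] 478
square_box 0.67 [346.8, 314.4, 388.2, 346.8] 515
domino_box 0.57 [341.5, 300.4, 399.0, 377.1] 1488
domino_box 0.55 [309.9, 158.1, 349.2, 211.4] 1811
round_tray 0.65 [247.3, 168.9, 272.2, 187.3] 344
square_
[... 180 characters left out ...]
87
{'clock': 1.1, 'joint_pos': array([-1.25958420e+00,  3.13203780e-01,  4.60792807e-02,  1.30360758e+00,
        1.23756167e-05,  1.43123995e+00]), 'qvel': array([-0.00151289, -0.00104363,  0.00091707,  0.00023044, -0.00050584,
        0.00029534]), 'tau': array([ 9.91490306e-04, -4.80483377e+01,  2.98813176e+01,  4.10156290e-04,
       -2.21410946e-04,  5.61242700e-06]), 'tcp_pos': array([ 0.25052959, -0.51758435,  0.20891254]), 'orientation': array([3.14745579e-05, 9.74708306e-01, 2.23480912e-01, 8.91871688e-06]), 'wrist_force': array([ 0.12868188, -0.18164468,  1.1463985 ]), 'ft_torque': array([ 0.01734105,  0.00701549, -0.02225572]), 'grip_force': 0.0, 'finger_gap': 0.08526880921195602}
```

```bash
python3 - <<'E'
from h import *
a=cv2.imread('pics/top0.png');b=cv2.imread('pics/side0.png')
c=cv2.resize(a[120:290,150:470],None,fx=2.5,fy=2.5,interpolation=cv2.INTER_CUBIC)
cv2.imwrite('pics/top0c.png',c)
c=cv2.resize(b[100:400,230:450],None,fx=2,fy=2,interpolation=cv2.INTER_CUBIC)
cv2.imwrite('pics/side0c.png',c)
E
```

```text
(no output)
```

View pics/top0c.png

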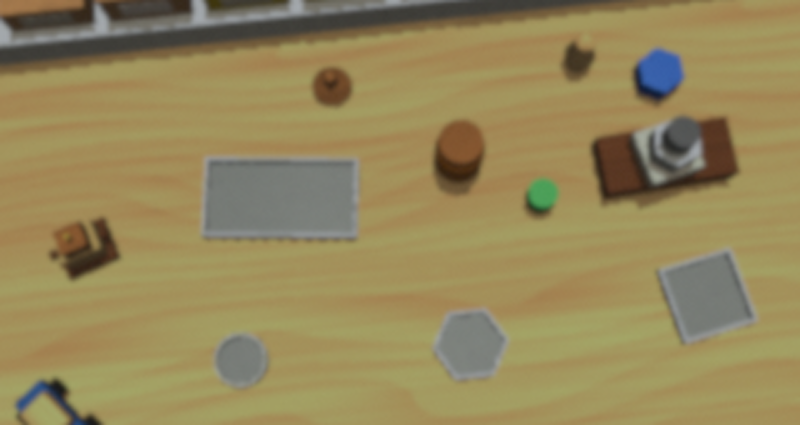

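View pics/side0c.png

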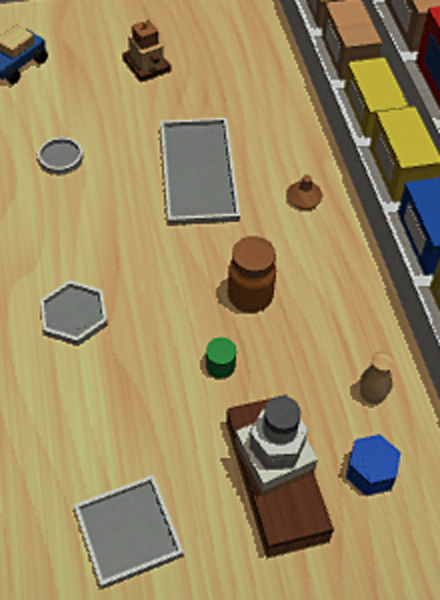

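```bash
cat >> h.py <<'E'
from scipy.optimize import minimize
def shape(n):
    if n in('round_tin','round_tray'):
        r=.017 if n=='round_tin' else .030; a=np.arange(0,2*np.pi,.2); return r*np.c_[np.cos(a),np.sin(a)]
    if n in('hex_tin','hex_tray'):
        r=(.024 if n=='hex_tin' else .037)/np.cos(np.pi/6); a=np.pi/6+np.arange(6)*np.pi/3; return r*np.c_[np.cos(a),np.sin(a)]
    w,l={'square_box':(.03,.03),'square_tray':(.043,.043),'domino_box':(.033,.075),'long_tray':(.046,.088)}[n]
    return np.array([[w,l],[-w,l],[-w,-l],[w,-l]])
H={'round_tin':.034,'hex_tin':.034,'square_box':.034,'domino_box':.036}
S=4
def mask(p,n,q,z0):
    s=shape(n); c,d=np.cos(q[2]),np.sin(q[2]); xy=s@np.array([[c,d],[-d,c]])+q[:2]
    P=np.r_[np.c_[xy,np.full(len(xy),z0)],np.c_[xy,np.full(len(xy),z0+H.get(n,.012))]]
    uv=(proj(p,P)+.5)*S-.5
    m=np.zeros((400*S,640*S),np.uint8)
    cv2.fillConvexPoly(m,cv2.convexHull(np.round(uv*16).astype(np.int32)),1,shift=4); return m>0
def find(n,pics,near=None,z=0.02,tol=.08):
    out=[]
    for p in pics:
        for o in nets.outline_of(n,p):
            b=o['box'];c=ray(p,(b[0]+b[2])/2,(b[1]+b[3])/2,z)
            if near is None or np.hypot(*(c[:2]-near))<tol: out.append((p,o['region'])); break
    return out
def fit(n,obs,q0,z0,above=(),yaws=(-.6,-.3,0,.3,.6)):
    "obs: [(pic,region)]; above: [(name,q,z0)] occluders; returns cost,pose"
    D=[(p,cv2.resize(r.astype(np.uint8),None,fx=S,fy=S,interpolation=cv2.INTER_NEAREST)>0,
        np.any([mask(p,*a) for a in above],0) if above else False) for p,r in obs]
    def f(q):
        c=0
        for p,r,a in D:
            m=mask(p,n,q,z0)&~a if above else mask(p,n,q,z0)
            c+=1-(m&r).sum()/max((m|r).sum(),1)
        return c/len(D)
    best=None
    for y in yaws:
        s=[q0[0],q0[1],q0[2]+y]
        x=minimize(f,s,method='Nelder-Mead',options=dict(initial_simplex=[s,[s[0]+.01,s[1],s[2]],[s[0],s[1]+.01,s[2]],[s[0],s[1],s[2]+.2]],xatol=2e-4,fatol=1e-4,maxfev=120))
        if best is None or x.fun<best[0]: best=(x.fun,x.x)
    return best
E
python3 - <<'E'
from h import *
P=[shot('top'),shot('side')]; res={}
for n,c in(('round_tray',(245.6,263)),('hex_tray',(337.7,257.6)),('square_tray',(432,238.3)),('long_tray',(264,198.5))):
    q=ray(P[0],*c,.01); o=find(n,P,q[:2],.01,.05)
    r=fit(n,o,[q[0],q[1],0],0,yaws=(0,) if n=='round_tray' else (-.5,-.2,0,.2,.5)); res[n]=r[1]; print(n,len(o),q.round(3),round(r[0],3),r[1].round(3))
c0=ray(P[0],423.5,174.8,.138); print(c0)
ab=[]
for n,z in(('round_tin',.104),('hex_tin',.07),('square_box',.036),('domino_box',0)):
    o=find(n,P,c0[:2],z+.02,.05)
    if not o: print('none',n); continue
    r=fit(n,o,[c0[0],c0[1],0],z,ab,(0,) if n=='round_tin' else (-.5,-.2,0,.2,.5))
    ab.append((n,r[1],z)); res[n]=r[1]; print(n,len(o),round(r[0],3),r[1].round(3))
    for a in P: print('  ',[round(float(v)) for v in proj(a,[*r[1][:2],z])[0]])
for n,(u,v),z in(('jar',(333.5,180),.085),('green',(365,198),.034),('blue',(413,149),.034)): print(n,ray(P[0],u,v,z).round(3))
np.save('res.npy',res)
E
```

```text
round_tray 2 [0.466 0.272 0.01 ] 0.132 [0.464 0.272 0.127]
hex_tray 2 [0.454 0.018 0.01 ] 0.07 [0.453 0.017 1.052]
square_tray 2 [ 0.478 -0.25   0.01 ] 0.076 [ 0.479 -0.254  0.19 ]
long_tray 2 [0.642 0.206 0.01 ] 0.051 [ 0.642  0.212 -0.11 ]
[ 0.63032754 -0.21845392  0.138     ]
round_tin 2 0.142 [ 0.637 -0.219  0.087]
   [420, 176]
   [369, 312]
hex_tin 2 0.577 [ 0.636 -0.22   0.384]
   [417, 179]
   [368, 321]
square_box 2 0.163 [ 0.636 -0.221  0.233]
   [415, 183]
   [367, 329]
domino_box 2 0.103 [ 0.638 -0.228  0.053]
   [414, 185]
   [367, 339]
jar [0.655 0.009 0.085]
green [ 0.607 -0.076  0.034]
blue [ 0.735 -0.232  0.034]
```

```bash
cat >> h.py <<'E'
from scipy.spatial.transform import Rotation as Ro
def go(x,y,z,phi=None):
    "tool-frame delta to reach TCP world xyz with tool vertical, closing line at world angle phi (mod pi)"
    s=env.get_state(); w,*v=s['orientation']; R=Ro.from_quat([*v,w]); M=R.as_matrix()
    cur=np.arctan2(M[1,1],M[0,1])
    if phi is None: phi=cur
    k=min((phi+np.pi*i for i in(-2,-1,0,1,2)),key=lambda a:abs(a-cur))
    yv=np.array([np.cos(k),np.sin(k),0]);zv=np.array([0,0,-1.]);T=np.c_[np.cross(yv,zv),yv,zv]
    print('d',(M.T@(np.array([x,y,z])-s['tcp_pos'])).round(4),'r',Ro.from_matrix(M.T@T).as_rotvec().round(4),'j6',s['joint_pos'][5].round(2),'t',round(s['clock'],2),'F',np.round(s['wrist_force'],1))
E
python3 -c "
from h import *
go(.637,-.219,.27,.05)"
```

```text
d [ 0.478  -0.1004 -0.0611] r [ 1.00e-04  1.00e-04 -1.17e+00] j6 1.43 t 2.0 F [ 0.2  0.2 -0.2]
```

The rows are not in the units I measure in: shifts go in units of 20 mm. I convert before sending: 0.478 m is 23.9, 0.42 m is 21.

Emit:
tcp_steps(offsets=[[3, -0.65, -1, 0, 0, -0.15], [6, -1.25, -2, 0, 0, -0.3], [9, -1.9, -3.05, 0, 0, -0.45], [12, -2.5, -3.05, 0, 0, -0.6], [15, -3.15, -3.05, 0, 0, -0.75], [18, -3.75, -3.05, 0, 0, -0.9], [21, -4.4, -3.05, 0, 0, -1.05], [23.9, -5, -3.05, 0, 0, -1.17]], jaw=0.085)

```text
refused: offsets: the value is not of type 'object' (schema: type "object"). Nothing was moved.
```

Wrong form. The message asks for an object with one list for each field, so I'll send the same numbers that way.

Emit:
tcp_steps(offsets={"sx": [3, 6, 9, 12, 15, 18, 21, 23.9], "sy": [-0.65, -1.25, -1.9, -2.5, -3.15, -3.75, -4.4, -5], "sz": [-1, -2, -3.05, -3.05, -3.05, -3.05, -3.05, -3.05], "drx": [0, 0, 0, 0, 0, 0, 0, 0], "dry": [0, 0, 0, 0, 0, 0, 0, 0], "drz": [-0.15, -0.3, -0.45, -0.6, -0.75, -0.9, -1.05, -1.17]}, jaw=0.085)

```text
clock: 3.0
tcp_pos: [0.6387, -0.2178, 0.27]
orientation: [0.0, 0.688, 0.726, 0.0]
wrist_force: [0.4, -0.7, -0.0]
finger_gap: 0.0852
grip_force: 0.0
```

```bash
python3 - <<'E'
from h import *
go(.637,-.219,.27,.05)
p=shot('wrist','w1'); print('cam',-np.array(p['R']).T@np.array(p['t']),np.array(p['K'])[0,0])
for n in('round_tin','hex_tin','square_box','domino_box'):
    for o in nets.outline_of(n,p): print(n,round(o['confidence'],2),o['box'],int(o['region'].sum()))
r=np.load('res.npy',allow_pickle=True).item()
for n,z in(('round_tin',.138),('hex_tin',.104),('square_box',.07),('domino_box',.036)): print(n,proj(p,[*r[n][:2],z]).round())
E
```

```text
d [-0.0011 -0.0018  0.    ] r [0.0005 0.0005 0.0044] j6 1.07 t 3.0 F [ 0.4 -0.7 -0. ]
cam [ 0.63571519 -0.14174786  0.43558073] 329.5057047239764
round_tin 0.87 [281.7, 20.2, 310.9, 51.8] 858
round_tin 0.86 [295.9, 153.4, 330.5, 196.7] 1253
hex_tin 0.82 [286.3, 142.7, 338.3, 188.6] 836
hex_tin 0.7 [372.9, 148.8, 417.3, 191.8] 1474
square_box 0.82 [282.3, 125.8, 341.6, 191.9] 992
domino_box 0.9 [291.3, 101.7, 344.4, 222.5] 3338
domino_box 0.3 [279.9, 127.5, 342.9, 192.0] 1196
round_tin [[312. 175.]]
hex_tin [[312. 168.]]
square_box [[312. 162.]]
domino_box [[314. 161.]]
```

View pics/w1.png

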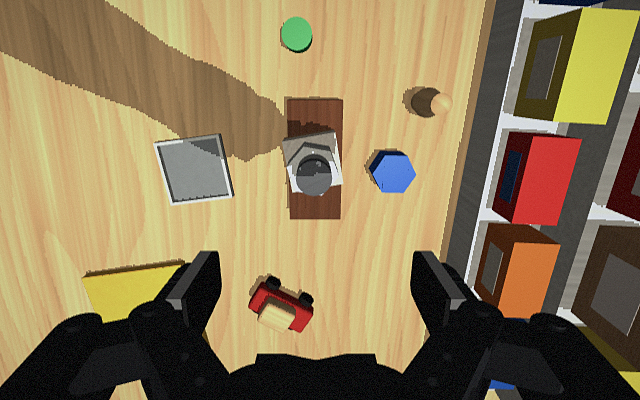

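```bash
cat >> h.py <<'E'
def stack(names,c0,pics,top,extra=()):
    "fit stacked pieces from the top down; returns dict"
    ab=[];res={};z=top
    for n in names:
        z-=H[n]
        o=find(n,pics,c0[:2],z+.02,.05)
        if not o: print('none',n); continue
        r=fit(n,o,[c0[0],c0[1],0],z,ab,(0,) if n=='round_tin' else (-.5,-.25,0,.25,.5))
        ab.append((n,r[1],z)); res[n]=r[1]; print(n,len(o),round(r[0],3),r[1].round(4))
    return res
E
python3 - <<'E'
from h import *
N=['round_tin','hex_tin','square_box','domino_box']
w=shot('wrist'); stack(N,[.637,-.219],[w],.138)
s=shot('side');stack(N,[.637,-.219],[w,s],.138)
E
```

```text
round_tin 1 0.027 [ 0.638 -0.221  0.125]
hex_tin 1 0.1 [ 0.637  -0.2227 -0.6476]
square_box 1 0.122 [ 0.6368 -0.2215  0.2318]
domino_box 1 0.031 [ 0.6393 -0.2289  0.0513]
round_tin 2 0.078 [ 0.6376 -0.2213  0.1572]
hex_tin 2 0.135 [ 0.6365 -0.2229  0.3872]
square_box 2 0.127 [ 0.6363 -0.2217  0.2274]
domino_box 2 0.07 [ 0.639  -0.229   0.0451]
```

Emit:
tcp_steps(offsets={"sx": [-0.025, -0.025, -0.025, -0.025, -0.025], "sy": [0.15, 0.15, 0.15, 0.15, 0.15], "sz": [2.5, 5, 7, 8, 8], "drx": [0, 0, 0, 0, 0], "dry": [0, 0, 0, 0, 0], "drz": [0, 0, 0, 0, 0]})

```text
clock: 4.58
tcp_pos: [0.6388, -0.2189, 0.1077]
orientation: [-0.002, 0.689, 0.725, -0.001]
wrist_force: [0.3, -0.9, 0.1]
finger_gap: 0.0849
grip_force: 0.0
```

```bash
python3 -c "
from h import *
go(.638,-.221,.11,.05)"
```

```text
d [-0.0021 -0.0009 -0.0023] r [-0.0039 -0.002   0.0001] j6 1.07 t 4.58 F [ 0.3 -0.9  0.1]
```

Emit:
tcp_steps(offsets={"sx": [-0.1, -0.1], "sy": [-0.05, -0.05], "sz": [-0.1, -0.1], "drx": [0.004, 0.004], "dry": [0.002, 0.002], "drz": [0, 0]})

```text
clock: 4.82
tcp_pos: [0.6405, -0.2225, 0.114]
orientation: [-0.0, 0.689, 0.724, -0.0]
wrist_force: [0.1, 0.5, -0.2]
finger_gap: 0.0845
grip_force: 0.0
```

Emit:
tcp_steps(offsets={"sx": [0, 0, 0, 0, 0, 0], "sy": [0, 0, 0, 0, 0, 0], "sz": [0, 0, 0, 0, 0, 0], "drx": [0, 0, 0, 0, 0, 0], "dry": [0, 0, 0, 0, 0, 0], "drz": [0, 0, 0, 0, 0, 0]}, jaw=0, clamp_n=30)

```text
clock: 5.58
tcp_pos: [0.6394, -0.2218, 0.1124]
orientation: [-0.002, 0.689, 0.725, -0.001]
wrist_force: [-1.3, 0.7, 4.3]
finger_gap: 0.0311
grip_force: 29.7
```

In the tool's units: -0.12 m is -6, -0.07 m is -3.5.

Emit:
tcp_steps(offsets={"sx": [0, 0, 0, 0, 0], "sy": [0, 0, 0, 0, 0], "sz": [-0.5, -1.5, -3.5, -6, -6], "drx": [0, 0, 0, 0, 0], "dry": [0, 0, 0, 0, 0], "drz": [0, 0, 0, 0, 0]})

```text
clock: 6.2
tcp_pos: [0.6421, -0.2229, 0.2373]
orientation: [0.002, 0.689, 0.725, 0.001]
wrist_force: [0.1, 1.0, -0.3]
finger_gap: 0.0311
grip_force: 29.9
```

```bash
python3 - <<'E'
from h import *
go(.44,.2,.21,.05+np.pi/2)
w=shot('wrist','w2'); stack(['hex_tin','square_box','domino_box'],[.637,-.222],[w],.104)
E
```

```text
d [ 0.4326 -0.1807  0.0256] r [ 1.2000e-03  4.8000e-03 -1.5707e+00] j6 1.07 t 6.2 F [ 0.1  1.  -0.3]
hex_tin 1 0.025 [ 0.637  -0.2232  0.3879]
square_box 1 0.123 [ 0.6373 -0.2219  0.2426]
domino_box 1 0.301 [ 0.6391 -0.228   0.0518]
```

View pics/w2.png

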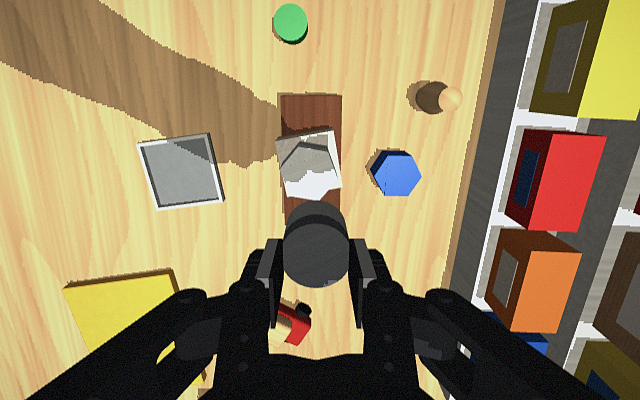

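In the tool's units: 0.05 m is 2.5, 0.434 m is 21.7.

Emit:
tcp_steps(offsets={"sx": [2.5, 5.5, 8.25, 11, 13.75, 16.5, 19.5, 21.7], "sy": [-0.9, -2, -3, -4, -5, -6, -7, -7.85], "sz": [0, 0, 0, 0, 0, 0, 0, 1], "drx": [0, 0, 0, 0, 0, 0, 0, 0], "dry": [0, 0, 0, 0, 0, 0, 0, 0], "drz": [0, 0, 0, 0, 0, 0, 0, 0]})

```text
clock: 7.4
tcp_pos: [0.4602, 0.2058, 0.2131]
orientation: [-0.002, 0.689, 0.725, -0.0]
wrist_force: [1.5, 0.4, -1.6]
finger_gap: 0.031
grip_force: 29.9
```

```bash
python3 - <<'E'
from h import *
w=shot('wrist','w3');o=find('round_tray',[w],[.464,.272],.01,.05)
s=shot('top');
r=fit('round_tray',o,[.464,.272,0],0,yaws=(0,));print(len(o),r)
o=find('round_tray',[s],[.464,.272],.01,.05)
r2=fit('round_tray',o,[.464,.272,0],0,yaws=(0,));print(len(o),r2)
for n,c in(('long_tray',[.642,.212]),('hex_tray',[.453,.017])):
    o=find(n,[w],c,.01,.05)
    if o: print(n,fit(n,o,[*c,0],0))
go(*r[1][:2],.1,.05)
E
```

```text
1 (np.float64(0.02459415980110169), array([0.46569292, 0.2698087 , 0.17865531]))Traceback (most recent call last):
  File "<stdin>", line 6, in <module>
  File "h.py", line 52, in fit
    x=minimize(f,s,method='Nelder-Mead',options=dict(initial_simplex=[s,[s[0]+.01,s[1],s[2]],[s[0],s[1]+.01,s[2]],[s[0],s[1],s[2]+.2]],xatol=2e-4,fatol=1e-4,maxfev=120))
    res = _minimize_neldermead(fun, x0, args, callback, bounds=bounds,
                               **options)
    fsim[k] = func(sim[k])
              ~~~~^^^^^^^^
    fx = function(np.copy(x), *(wrapper_args + args))
  File "h.py", line 48, in f
    return c/len(D)
           ~^~~~~~~
ZeroDivisionError: division by zero
```

```bash
sed -i 's/^    D=\[(p,cv2/    if not obs: return (9,np.array(q0,float))\n&/' h.py; python3 - <<'E'
from h import *
go(.4657,.2698,.08,.05)
w=shot('wrist')
for n,c in(('long_tray',[.642,.212]),('hex_tray',[.453,.017]),('round_tray',[.465,.27])):
    o=find(n,[w],c,.01,.05); print(n,fit(n,o,[*c,0],0))
E
```

```text
d [0.0652 0.0103 0.1319] r [-0.007  -0.0008  0.0024] j6 1.77 t 7.6 F [ 0.1 -0.3 -0.1]
long_tray (np.float64(0.01147506006549226), array([ 0.6443804 ,  0.21054681, -0.11730424]))
hex_tray (np.float64(0.20609770181314235), array([ 0.4563953 ,  0.01374754, -0.05637406]))
round_tray (np.float64(0.021879423266079723), array([0.46581021, 0.2700338 , 0.11417056]))
```

In the tool's units: 0.065 m is 3.25, 0.05 m is 2.5.

Emit:
tcp_steps(offsets={"sx": [2.5, 3.25, 3.25, 3.25, 3.25, 3.25], "sy": [0.4, 0.5, 0.5, 0.5, 0.5, 0.5], "sz": [1, 3.5, 6, 7.5, 7.5, 7.5], "drx": [-0.004, -0.006, -0.006, -0.006, -0.006, -0.006], "dry": [0, 0, 0, 0, 0, 0], "drz": [0, 0, 0, 0, 0, 0]})

```text
clock: 8.55
tcp_pos: [0.4689, 0.2691, 0.0648]
orientation: [0.0, 0.69, 0.724, 0.002]
wrist_force: [0.7, -0.6, -0.1]
finger_gap: 0.0311
grip_force: 30.0
```

```bash
python3 -c "
from h import *
go(.4657,.2698,.0145,.05)"
```

```text
d [ 0.0007 -0.0034  0.0503] r [ 0.0039 -0.0025 -0.0014] j6 1.89 t 8.55 F [ 0.7 -0.6 -0.1]
```

In the tool's units: 0.046 m is 2.3, 0.044 m is 2.2.

Emit:
tcp_steps(offsets={"sx": [0, 0, 0, 0, 0], "sy": [-0.1, -0.1, -0.1, -0.1, -0.1], "sz": [1.25, 2, 2.2, 2.3, 2.3], "drx": [0, 0, 0, 0, 0], "dry": [0, 0, 0, 0, 0], "drz": [0, 0, 0, 0, 0]})

```text
clock: 9.18
tcp_pos: [0.466, 0.2696, 0.018]
orientation: [0.0, 0.689, 0.725, 0.002]
wrist_force: [0.7, -0.1, -0.1]
finger_gap: 0.0315
grip_force: 30.0
```

```bash
python3 - <<'E'
from h import *
for i in range(6):
    s=shot('side','s4' if i==5 else None); go(.4657,.2698,.0145,.05)
E
```

```text
d [ 0.0002 -0.0003  0.0035] r [ 0.003  -0.0022  0.    ] j6 1.9 t 9.22 F [-0.5 -0.1 -0.6]
d [ 0.0002 -0.0002  0.0035] r [ 0.003  -0.0022  0.    ] j6 1.9 t 9.28 F [-0.  -0.4  0. ]
d [ 0.0003 -0.0002  0.0034] r [ 0.0029 -0.0022  0.    ] j6 1.9 t 9.32 F [-1.3  0.4 -1.6]
d [ 0.0003 -0.      0.0033] r [ 0.0027 -0.0021  0.0001] j6 1.9 t 9.38 F [-0.6  0.9 -1.4]
d [ 0.0003 -0.      0.0033] r [ 0.0026 -0.0021  0.    ] j6 1.9 t 9.43 F [-0.7  0.4 -0.1]
d [0.0003 0.0001 0.0032] r [ 0.0024 -0.002   0.0001] j6 1.9 t 9.47 F [ 0.1  0.3 -0.7]
```

Emit:
tcp_steps(offsets={"sx": [0, 0, 0, 0], "sy": [0, 0, 0, 0], "sz": [0.1, 0.2, 0.2, 0.2], "drx": [0, 0, 0, 0], "dry": [0, 0, 0, 0], "drz": [0, 0, 0, 0]})

```text
clock: 9.98
tcp_pos: [0.4654, 0.2693, 0.0134]
orientation: [-0.0, 0.689, 0.725, 0.001]
wrist_force: [0.2, -0.0, -0.8]
finger_gap: 0.031
grip_force: 30.0
```

Emit:
tcp_steps(offsets={"sx": [0, 0, 0, 0], "sy": [0, 0, 0, 0], "sz": [0, 0, 0, 0], "drx": [0, 0, 0, 0], "dry": [0, 0, 0, 0], "drz": [0, 0, 0, 0]}, jaw=0.06)

```text
clock: 10.48
tcp_pos: [0.4655, 0.2694, 0.0135]
orientation: [0.0, 0.689, 0.725, 0.001]
wrist_force: [0.5, -0.2, 0.6]
finger_gap: 0.0602
grip_force: 0.0
```

Emit:
tcp_steps(offsets={"sx": [0, 0, 0, 0, -2.5, -5], "sy": [0, 0, 0, 0, 0, 0], "sz": [-1.5, -3.5, -6, -8, -10, -11], "drx": [0, 0, 0, 0, 0, 0], "dry": [0, 0, 0, 0, 0, 0], "drz": [0, 0, 0, 0, 0, 0]}, jaw=0.085)

```text
clock: 11.22
tcp_pos: [0.4709, 0.1687, 0.2356]
orientation: [0.001, 0.688, 0.725, 0.003]
wrist_force: [1.1, -0.4, -0.3]
finger_gap: 0.0851
grip_force: 0.0
```

```bash
python3 - <<'E'
from h import *
w=shot('wrist','w5')
for z in(.004,):
    o=find('round_tin',[w],[.4657,.2698],z+.02,.05); print(fit('round_tin',o,[.4657,.2698,0],z,yaws=(0,)))
o=find('round_tray',[w],[.4657,.2698]); print(fit('round_tray',o,[.4657,.2698,0],0,yaws=(0,)))
go(.637,-.2232,.25,.388-np.pi/3)
go(.637,-.2232,.25,.388)
E
```

```text
(np.float64(0.031520314547837436), array([0.46662697, 0.2701554 , 0.08592398]))
(np.float64(0.41208334383109524), array([0.46592023, 0.26974075, 0.35904972]))
d [-0.3978  0.1478 -0.0154] r [ 0.0041 -0.004   0.7054] j6 1.7 t 11.38 F [-0.4 -0.  -0.2]
d [-0.3978  0.1478 -0.0154] r [ 0.0055 -0.0015 -0.3418] j6 1.7 t 11.38 F [-0.4 -0.  -0.2]
```

View pics/w5.png

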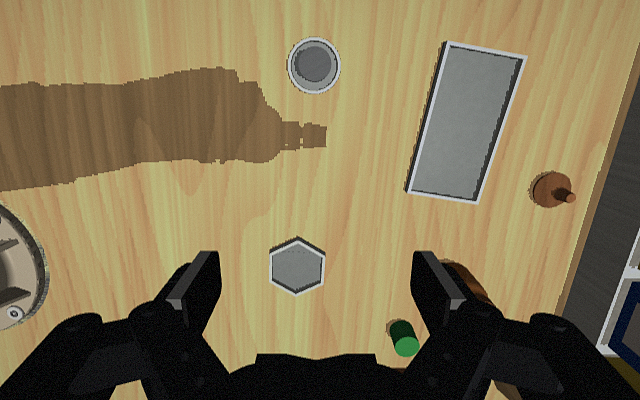

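Emit:
tcp_steps(offsets={"sx": [-2.5, -5.5, -8.25, -11, -13.75, -16.5, -18.5, -19.9], "sy": [0.9, 2, 3, 4, 5, 6, 6.85, 7.4], "sz": [0, 0, 0, 0, -0.5, -0.5, -0.75, -0.75], "drx": [0, 0, 0, 0, 0, 0, 0.005, 0.005], "dry": [0, 0, 0, 0, 0, 0, -0.0015, -0.0015], "drz": [-0.06, -0.12, -0.18, -0.24, -0.3, -0.34, -0.342, -0.342]})

```text
clock: 12.38
tcp_pos: [0.6388, -0.2219, 0.2462]
orientation: [-0.002, 0.556, 0.831, -0.001]
wrist_force: [0.0, 0.7, 0.4]
finger_gap: 0.0854
grip_force: 0.0
```

```bash
python3 - <<'E'
from h import *
w=shot('wrist','w6');r=stack(['hex_tin','square_box','domino_box'],[.637,-.222],[w],.104)
q=r['hex_tin']; go(q[0],q[1],.12,.388)
E
```

```text
hex_tin 1 0.027 [ 0.6367 -0.223   0.4066]
square_box 1 0.097 [ 0.6368 -0.2217  0.2206]
domino_box 1 0.045 [ 0.6391 -0.2285  0.0557]
d [-0.0026 -0.0016  0.1261] r [-0.004  -0.0029  0.0042] j6 0.73 t 12.57 F [0.7 0.8 0.4]
```

In the tool's units: 0.126 m is 6.3, 0.1 m is 5.

Emit:
tcp_steps(offsets={"sx": [-0.1, -0.125, -0.125, -0.125, -0.125, -0.125], "sy": [-0.075, -0.075, -0.075, -0.075, -0.075, -0.075], "sz": [2.5, 5, 6.3, 6.3, 6.3, 6.3], "drx": [-0.002, -0.002, -0.002, -0.002, -0.002, -0.002], "dry": [-0.001, -0.001, -0.001, -0.001, -0.001, -0.001], "drz": [0, 0, 0, 0, 0, 0]})

```text
clock: 13.32
tcp_pos: [0.6382, -0.2241, 0.1241]
orientation: [0.002, 0.556, 0.831, -0.0]
wrist_force: [-0.1, 0.3, 0.5]
finger_gap: 0.0853
grip_force: 0.0
```

```bash
python3 -c "
from h import *
go(.637,-.223,.08,.395)"
```

```text
d [ 0.0016 -0.0008  0.0441] r [ 0.0018  0.0031 -0.0024] j6 0.72 t 13.32 F [-0.1  0.3  0.5]
```

In the tool's units: 0.042 m is 2.1, 0.04 m is 2.

Emit:
tcp_steps(offsets={"sx": [0.05, 0.05, 0.05, 0.05, 0.05], "sy": [-0.05, -0.05, -0.05, -0.05, -0.05], "sz": [1.25, 2, 2.1, 2.1, 2.1], "drx": [0, 0, 0, 0, 0], "dry": [0, 0, 0, 0, 0], "drz": [0, 0, 0, 0, 0]})

```text
clock: 13.95
tcp_pos: [0.6362, -0.2239, 0.0807]
orientation: [0.001, 0.556, 0.831, -0.0]
wrist_force: [0.3, -0.4, -0.3]
finger_gap: 0.0851
grip_force: 0.0
```

Emit:
tcp_steps(offsets={"sx": [0, 0, 0, 0, 0, 0], "sy": [0, 0, 0, 0, 0, 0], "sz": [0, 0, 0, 0, 0, 0], "drx": [0, 0, 0, 0, 0, 0], "dry": [0, 0, 0, 0, 0, 0], "drz": [0, 0, 0, 0, 0, 0]}, jaw=0, clamp_n=35)

```text
clock: 14.7
tcp_pos: [0.6366, -0.2243, 0.0817]
orientation: [0.002, 0.556, 0.831, -0.0]
wrist_force: [-1.4, 0.4, 5.8]
finger_gap: -0.0002
grip_force: 3.3
```

```bash
python3 - <<'E'
from h import *
s=shot('side');w=shot('wrist')
c=cv2.resize(s['image'][250:400,290:450],None,fx=3,fy=3,interpolation=cv2.INTER_CUBIC)
d=cv2.resize(w['image'],(480,300))
out=np.zeros((450,960,3),np.uint8);out[:450,:480]=c;out[:300,480:]=d
cv2.imwrite('pics/s7.png',cv2.resize(out,(800,375))[:,:,::-1])
E
```

```text
(no output)
```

View pics/s7.png

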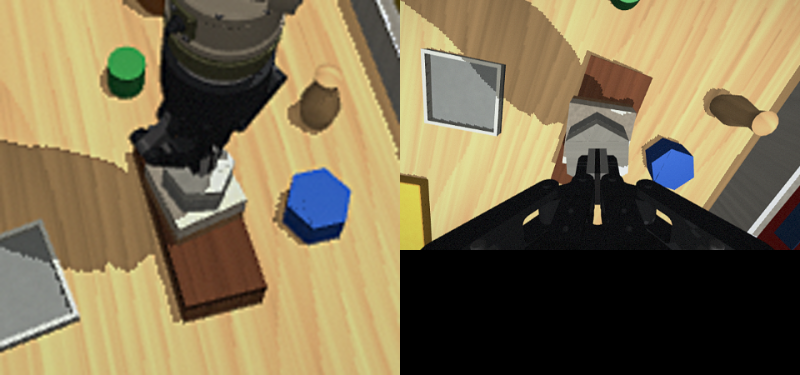

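```bash
python3 - <<'E'
from h import *
s=shot('side');w=shot('wrist')
st=env.get_state();print(st['tcp_pos'],proj(w,[st['tcp_pos'],st['tcp_pos']+[0,0,.019]]),proj(s,[st['tcp_pos'],st['tcp_pos']+[0,0,.019]]))
for p in(s,w):
    for l in('hex_tin','square_box'):
        for o in nets.outline_of(l,p): print(l,round(o['confidence'],2),o['box'],int(o['region'].sum()))
r=stack(['hex_tin','square_box','domino_box'],[.637,-.21],[w],.104)
r=stack(['hex_tin','square_box','domino_box'],[.637,-.21],[s],.104)
c=w['image'][120:330,200:420]; cv2.imwrite('pics/w8.png',cv2.resize(c,None,fx=2.7,fy=2.7,interpolation=cv2.INTER_CUBIC)[:,:,::-1])
E
```

```text
[ 0.63655017 -0.22427011  0.08169679] [[313.7715613  233.44237635]
 [313.60581864 249.69321317]] [[368.9806968  320.07302202]
 [369.70073789 315.66019601]]
hex_tin 0.95 [353.5, 310.4, 383.8, 335.0] 425
hex_tin 0.88 [403.9, 317.4, 429.3, 346.1] 644
square_box 0.93 [346.7, 318.2, 389.6, 347.8] 492
hex_tin 0.7 [264.8, 182.4, 365.8, 281.6] 6213
hex_tin 0.55 [394.7, 221.0, 471.5, 302.6] 4728
square_box 0.37 [263.0, 180.5, 366.3, 279.8] 6169
hex_tin 1 0.353 [ 0.6369 -0.2232  0.4008]
square_box 1 0.997 [ 0.6393 -0.2427  0.9318]
domino_box 1 0.374 [ 0.6394 -0.2287  0.0535]
hex_tin 1 0.408 [ 0.6353 -0.2262  0.4779]
square_box 1 0.19 [ 0.6357 -0.2228  0.2284]
none domino_box
```

View pics/w8.png

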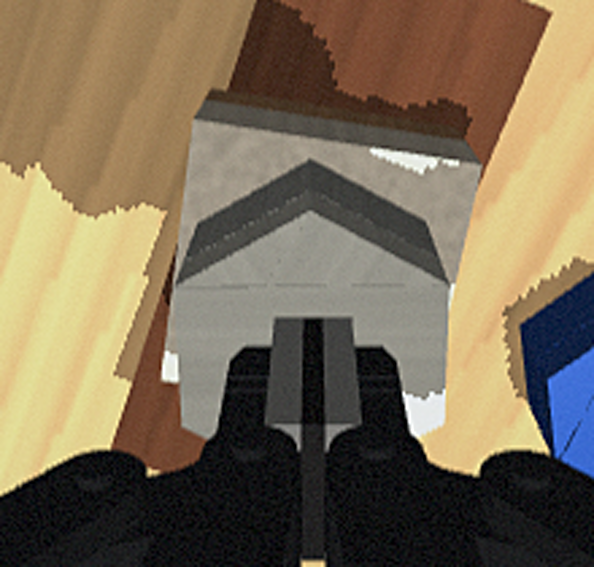

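```bash
python3 - <<'E'
from h import *
w=shot('wrist')
s=shape('hex_tin');q=(.637,-.223,.40);c,d=np.cos(q[2]),np.sin(q[2]);xy=s@np.array([[c,d],[-d,c]])+q[:2]
for z in(.07,.082,.09,.104): print(z,((proj(w,np.c_[xy,np.full(6,z)])-[200,120])*2.7).round().tolist())
st=env.get_state();print(st['tcp_pos'],st['finger_gap'],st['wrist_force'],st['joint_pos'])
print('cam',(-np.array(w['R']).T@np.array(w['t'])).round(4))
E
```

```text
0.07 [[425.0, 217.0], [310.0, 155.0], [197.0, 219.0], [203.0, 338.0], [313.0, 393.0], [421.0, 336.0]]
0.082 [[432.0, 237.0], [310.0, 171.0], [190.0, 239.0], [196.0, 365.0], [313.0, 422.0], [428.0, 363.0]]
0.09 [[438.0, 252.0], [310.0, 183.0], [184.0, 254.0], [191.0, 384.0], [313.0, 444.0], [433.0, 382.0]]
0.104 [[449.0, 281.0], [310.0, 207.0], [173.0, 283.0], [182.0, 423.0], [313.0, 486.0], [443.0, 421.0]]
[ 0.63655874 -0.22427477  0.0817161 ] 9.191270119518159e-05 [-0.35872272 -1.67755295  6.085732  ] [-0.45696426  0.56054413  0.11185518  1.11895965 -0.00123095  0.72201032]
cam [ 0.6082 -0.1535  0.247 ]
```

```bash
python3 - <<'E'
from h import *
w=shot('wrist');s=env.get_state();q=s['orientation'];M=Ro.from_quat([*q[1:],q[0]]).as_matrix()
f=lambda x,y,b: proj(w,s['tcp_pos']+M@[x,y,-b])[0].round(1)
for b in(0,.005,.01,.013,.02,.025,.03): print(b,'shut',f(.011,0,b),'open',f(.011,-.0425,b),f(.011,.0425,b))
E
```

```text
0 shut [313.8 214.7] open [234.9 214.7] [392.8 214.7]
0.005 shut [313.8 218.2] open [232.6 218.2] [394.9 218.2]
0.01 shut [313.7 221.9] open [230.3 221.9] [397.2 221.9]
0.013 shut [313.7 224.2] open [228.8 224.2] [398.6 224.2]
0.02 shut [313.6 229.9] open [225.1 229.9] [402.1 229.9]
0.025 shut [313.5 234.3] open [222.3 234.3] [404.8 234.3]
0.03 shut [313.5 239. ] open [219.3 239. ] [407.6 239. ]
```

Emit:
tcp_steps(offsets={"sx": [0, 0, 0, 0, 0], "sy": [0, 0, 0, 0, 0], "sz": [-1, -2, -3, -4.5, -4.5], "drx": [0, 0, 0, 0, 0], "dry": [0, 0, 0, 0, 0], "drz": [0, 0, 0, 0, 0]})

```text
clock: 16.12
tcp_pos: [0.6373, -0.2242, 0.1728]
orientation: [0.003, 0.556, 0.831, -0.0]
wrist_force: [-0.7, 0.4, -0.2]
finger_gap: 0.0001
grip_force: 0.0
```

Emit:
tcp_steps(offsets={"sx": [0, 0, 0, 0, 0], "sy": [0, 0, 0, 0, 0], "sz": [0, 0, 0, 0, 0], "drx": [0, 0, 0, 0, 0], "dry": [0, 0, 0, 0, 0], "drz": [0, 0, 0, 0, 0]}, jaw=0.085)

```text
clock: 16.75
tcp_pos: [0.6356, -0.2234, 0.1696]
orientation: [-0.0, 0.556, 0.831, -0.0]
wrist_force: [0.9, 1.0, 0.1]
finger_gap: 0.0845
grip_force: 0.0
```

```bash
python3 - <<'E'
from h import *
w=shot('wrist','w9');r=stack(['hex_tin','square_box','domino_box'],[.637,-.222],[w],.104)
q=r['hex_tin']; go(q[0],q[1],.09,q[2])
E
```

```text
hex_tin 1 0.024 [ 0.637  -0.2235 -0.6461]
square_box 1 0.088 [ 0.637  -0.2219  0.2226]
domino_box 1 0.042 [ 0.6395 -0.2291  0.053 ]
d [-0.0005  0.0012  0.0798] r [-2.0000e-04  8.0000e-04  1.0381e+00] j6 0.72 t 16.95 F [ 0.8  0.5 -0.5]
```

The rows are not in the units I measure in: shifts go in units of 20 mm. I convert before sending: 0.111 m is 5.55, 0.108 m is 5.4.

Emit:
tcp_steps(offsets={"sx": [-0.025, -0.025, -0.025, -0.025, -0.025, -0.025, -0.025], "sy": [0.05, 0.05, 0.05, 0.05, 0.05, 0.05, 0.05], "sz": [2, 4, 5, 5.4, 5.55, 5.55, 5.55], "drx": [0, 0, 0, 0, 0, 0, 0], "dry": [0, 0, 0, 0, 0, 0, 0], "drz": [0, 0, 0, 0, 0, 0, 0]})

```text
clock: 17.82
tcp_pos: [0.6375, -0.224, 0.06]
orientation: [0.001, 0.556, 0.831, -0.0]
wrist_force: [-0.1, 0.0, -0.6]
finger_gap: 0.0849
grip_force: 0.0
```

```bash
python3 -c "
from h import *
go(.637,-.2235,.057,.4)"
```

```text
d [ 0.0007 -0.0003  0.003 ] r [ 0.0007  0.0021 -0.008 ] j6 0.72 t 17.82 F [-0.1  0.  -0.6]
```

In the tool's units: 0.003 m is 0.15.

Emit:
tcp_steps(offsets={"sx": [0, 0, 0], "sy": [0, 0, 0], "sz": [0.15, 0.15, 0.15], "drx": [0, 0, 0], "dry": [0, 0, 0], "drz": [-0.006, -0.006, -0.006]}, jaw=0.06)

```text
clock: 18.2
tcp_pos: [0.6367, -0.2236, 0.0558]
orientation: [-0.0, 0.553, 0.833, -0.0]
wrist_force: [-0.4, 0.2, -0.2]
finger_gap: 0.0596
grip_force: 0.0
```

Emit:
tcp_steps(offsets={"sx": [0, 0, 0, 0, 0], "sy": [0, 0, 0, 0, 0], "sz": [0, 0, 0, 0, 0], "drx": [0, 0, 0, 0, 0], "dry": [0, 0, 0, 0, 0], "drz": [0, 0, 0, 0, 0]}, jaw=0, clamp_n=40)

```text
clock: 18.82
tcp_pos: [0.637, -0.2237, 0.056]
orientation: [0.0, 0.553, 0.833, -0.0]
wrist_force: [0.6, 0.2, 2.7]
finger_gap: 0.0475
grip_force: 42.5
```

In the tool's units: -0.13 m is -6.5, -0.01 m is -0.5.

Emit:
tcp_steps(offsets={"sx": [0, 0, 0, 0, 0], "sy": [0, 0, 0, 0, 0], "sz": [-0.5, -1.5, -4, -6.5, -6.5], "drx": [0, 0, 0, 0, 0], "dry": [0, 0, 0, 0, 0], "drz": [0, 0, 0, 0, 0]})

```text
clock: 19.45
tcp_pos: [0.6392, -0.2246, 0.1916]
orientation: [0.005, 0.553, 0.833, 0.0]
wrist_force: [-0.6, -1.0, -1.2]
finger_gap: 0.047
grip_force: 42.3
```

```bash
python3 -c "
from h import *
go(.453,-.06,.17,0)"
```

```text
d [ 0.2241 -0.1079  0.0194] r [0.0068 0.0062 0.3981] j6 0.72 t 19.45 F [-0.6 -1.  -1.2]
```

Emit:
tcp_steps(offsets={"sx": [2.25, 4.5, 6.75, 9, 11.2, 11.2], "sy": [-1.1, -2.15, -3.25, -4.35, -5.4, -5.4], "sz": [0, 0, 0, 0, 0.5, 0.75], "drx": [0, 0, 0, 0, 0, 0], "dry": [0, 0, 0, 0, 0, 0], "drz": [0.08, 0.16, 0.24, 0.32, 0.395, 0.395]})

```text
clock: 20.2
tcp_pos: [0.4461, -0.0563, 0.1694]
orientation: [-0.002, 0.705, 0.709, -0.001]
wrist_force: [0.0, -0.5, -0.9]
finger_gap: 0.0472
grip_force: 42.2
```

```bash
python3 - <<'E'
from h import *
w=shot('wrist')
o=find('hex_tray',[w],[.453,.017],.01,.05); r=fit('hex_tray',o,[.453,.017,0],0);print(r)
go(*r[1][:2],.05,r[1][2])
for n in('hex_tin',):
  for o in nets.outline_of(n,w): print(o['confidence'],o['box'])
E
```

```text
(np.float64(0.014071387083694042), array([ 0.45579711,  0.01551155, -0.01665876]))
d [0.074  0.0066 0.12  ] r [-0.0014  0.0005  0.0208] j6 1.26 t 20.3 F [-0.3 -0.3 -1.1]
0.77 [542.0, 297.8, 606.6, 353.8]
0.57 [253.7, 195.4, 376.1, 337.5]
```

Emit:
tcp_steps(offsets={"sx": [2.5, 3.7, 3.7, 3.7, 3.7, 3.7, 3.7], "sy": [0.25, 0.33, 0.33, 0.33, 0.33, 0.33, 0.33], "sz": [0, 1.5, 4, 6, 7, 7, 7], "drx": [0, 0, 0, 0, 0, 0, 0], "dry": [0, 0, 0, 0, 0, 0, 0], "drz": [0.02, 0.02, 0.02, 0.02, 0.02, 0.02, 0.02]})

```text
clock: 21.22
tcp_pos: [0.4582, 0.0145, 0.0314]
orientation: [0.001, 0.713, 0.701, 0.0]
wrist_force: [0.6, 0.7, -1.1]
finger_gap: 0.0477
grip_force: 42.2
```

```bash
python3 -c "
from h import *
go(.4558,.0155,-.008,-.0167)"
```

```text
d [ 0.001  -0.0024  0.0394] r [ 0.0009  0.0009 -0.0008] j6 1.45 t 21.23 F [ 0.6  0.7 -1.1]
```

In the tool's units: 0.036 m is 1.8, 0.034 m is 1.7.

Emit:
tcp_steps(offsets={"sx": [0.05, 0.05, 0.05, 0.05, 0.05, 0.05], "sy": [-0.1, -0.1, -0.1, -0.1, -0.1, -0.1], "sz": [1, 1.5, 1.7, 1.8, 1.8, 1.8], "drx": [0, 0, 0, 0, 0, 0], "dry": [0, 0, 0, 0, 0, 0], "drz": [0, 0, 0, 0, 0, 0]})

```text
clock: 21.98
tcp_pos: [0.4551, 0.016, -0.005]
orientation: [0.0, 0.713, 0.701, -0.0]
wrist_force: [-0.8, 0.9, -0.5]
finger_gap: 0.0473
grip_force: 42.2
```

In the tool's units: 0.003 m is 0.15, 0.002 m is 0.1.

Emit:
tcp_steps(offsets={"sx": [0, 0, 0, 0], "sy": [0, 0, 0, 0], "sz": [0.1, 0.15, 0.15, 0.15], "drx": [0, 0, 0, 0], "dry": [0, 0, 0, 0], "drz": [0, 0, 0, 0]})

```text
clock: 22.48
tcp_pos: [0.4547, 0.016, -0.0083]
orientation: [0.0, 0.713, 0.701, -0.0]
wrist_force: [-0.4, 0.2, -0.8]
finger_gap: 0.0471
grip_force: 42.2
```

Release, rise, and return towards the stack looking at the result.

Emit:
tcp_steps(offsets={"sx": [0, 0, 0, 0], "sy": [0, 0, 0, 0], "sz": [0, 0, 0, 0], "drx": [0, 0, 0, 0], "dry": [0, 0, 0, 0], "drz": [0, 0, 0, 0]}, jaw=0.065)

```text
clock: 22.98
tcp_pos: [0.4548, 0.016, -0.0083]
orientation: [0.0, 0.713, 0.701, -0.0]
wrist_force: [0.2, -0.3, -0.2]
finger_gap: 0.0647
grip_force: 0.0
```

Emit:
tcp_steps(offsets={"sx": [0, 0, 0, -2.5, -5], "sy": [0, 0, 0, 0, 0], "sz": [-1.5, -3.5, -6, -8, -9], "drx": [0, 0, 0, 0, 0], "dry": [0, 0, 0, 0, 0], "drz": [0, 0, 0, 0, 0]}, jaw=0.085)

```text
clock: 23.6
tcp_pos: [0.4543, -0.0847, 0.1744]
orientation: [0.002, 0.712, 0.702, 0.001]
wrist_force: [1.2, -0.2, 0.1]
finger_gap: 0.0848
grip_force: 0.0
```

```bash
python3 - <<'E'
from h import *
w=shot('wrist','w10')
o=find('hex_tin',[w],[.4558,.0155],.02,.03);print(len(o),fit('hex_tin',o,[.4558,.0155,0],.004))
go(.637,-.222,.2,.222)
go(.637,-.222,.2,.222+np.pi/2)
E
```

```text
1 (np.float64(0.017873766523924806), array([ 0.45569146,  0.01672533, -0.02770619]))
d [-0.1297  0.1848 -0.0238] r [ 0.0049  0.0047 -0.2441] j6 1.23 t 23.7 F [0.4 0.6 0. ]
d [-0.1297  0.1848 -0.0238] r [ 7.3000e-03 -1.0000e-04  1.3266e+00] j6 1.23 t 23.7 F [0.4 0.6 0. ]
```

View pics/w10.png

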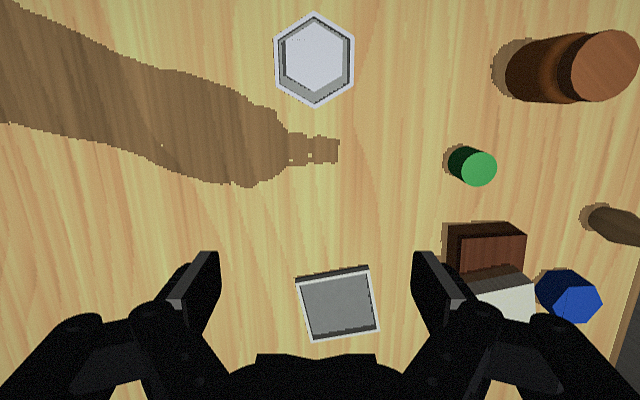

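Emit:
tcp_steps(offsets={"sx": [-1.5, -3, -4.5, -6.5, -6.5, -6.5], "sy": [2.25, 4.5, 6.75, 9.25, 9.25, 9.25], "sz": [-0.5, -1, -1.2, -1.2, -1.2, -1.2], "drx": [0, 0, 0, 0.005, 0.005, 0.005], "dry": [0, 0, 0, 0.004, 0.004, 0.004], "drz": [-0.06, -0.12, -0.18, -0.244, -0.244, -0.244]})

```text
clock: 24.45
tcp_pos: [0.6352, -0.2161, 0.1941]
orientation: [-0.005, 0.623, 0.783, -0.001]
wrist_force: [-0.2, 0.4, 0.3]
finger_gap: 0.0846
grip_force: 0.0
```

```bash
python3 - <<'E'
from h import *
w=shot('wrist');r=stack(['square_box','domino_box'],[.637,-.222],[w],.07)
q=r['square_box']; go(q[0],q[1],.06,q[2])
E
```

```text
square_box 1 0.025 [ 0.6371 -0.2219  0.2276]
domino_box 1 0.054 [ 0.6393 -0.2285  0.0517]
d [-0.007   0.0013  0.1368] r [-0.0046 -0.0038  0.0002] j6 0.9 t 24.6 F [-0.3  0.6  0.4]
```

Emit:
tcp_steps(offsets={"sx": [-0.3, -0.3, -0.3, -0.3, -0.3, -0.3], "sy": [0.05, 0.05, 0.05, 0.05, 0.05, 0.05], "sz": [2.5, 5, 6.5, 7, 7, 7], "drx": [-0.002, -0.002, -0.002, -0.002, -0.002, -0.002], "dry": [-0.002, -0.002, -0.002, -0.002, -0.002, -0.002], "drz": [0, 0, 0, 0, 0, 0]})

```text
clock: 25.35
tcp_pos: [0.6386, -0.2226, 0.0582]
orientation: [0.0, 0.622, 0.783, -0.0]
wrist_force: [0.4, 0.4, 0.6]
finger_gap: 0.0851
grip_force: 0.0
```

```bash
python3 -c "
from h import *
go(.637,-.222,.024,.2276)"
```

```text
d [ 0.001  -0.0015  0.0342] r [-0.0001  0.0004 -0.0005] j6 0.89 t 25.35 F [0.4 0.4 0.6]
```

In the tool's units: 0.033 m is 1.65, 0.03 m is 1.5.

Emit:
tcp_steps(offsets={"sx": [0.025, 0.025, 0.025, 0.025, 0.025], "sy": [-0.05, -0.05, -0.05, -0.05, -0.05], "sz": [1, 1.5, 1.65, 1.65, 1.65], "drx": [0, 0, 0, 0, 0], "dry": [0, 0, 0, 0, 0], "drz": [0, 0, 0, 0, 0]})

```text
clock: 25.98
tcp_pos: [0.6367, -0.2221, 0.0235]
orientation: [-0.001, 0.622, 0.783, -0.0]
wrist_force: [-0.5, 0.4, -1.0]
finger_gap: 0.0849
grip_force: 0.0
```

Emit:
tcp_steps(offsets={"sx": [0, 0, 0, 0, 0], "sy": [0, 0, 0, 0, 0], "sz": [0, 0, 0, 0, 0], "drx": [0, 0, 0, 0, 0], "dry": [0, 0, 0, 0, 0], "drz": [0, 0, 0, 0, 0]}, jaw=0, clamp_n=45)

```text
clock: 26.6
tcp_pos: [0.6366, -0.2221, 0.0234]
orientation: [-0.001, 0.622, 0.783, -0.0]
wrist_force: [0.3, -0.5, 5.1]
finger_gap: 0.0592
grip_force: 50.7
```

Emit:
tcp_steps(offsets={"sx": [0, 0, 0, 0, 0], "sy": [0, 0, 0, 0, 0], "sz": [-0.5, -1.5, -3.5, -5.5, -5.5], "drx": [0, 0, 0, 0, 0], "dry": [0, 0, 0, 0, 0], "drz": [0, 0, 0, 0, 0]})

```text
clock: 27.22
tcp_pos: [0.6386, -0.223, 0.1367]
orientation: [0.001, 0.622, 0.783, 0.0]
wrist_force: [0.1, 1.6, -2.5]
finger_gap: 0.0591
grip_force: 50.1
```

```bash
python3 -c "
from h import *
go(.479,-.32,.12,.19)"
```

```text
d [-0.0586 -0.1774  0.0165] r [0.0022 0.0021 0.037 ] j6 0.89 t 27.23 F [ 0.1  1.6 -2.5]
```

In the tool's units: -0.177 m is -8.85, -0.14 m is -7.

Emit:
tcp_steps(offsets={"sx": [-0.75, -1.5, -2.25, -2.9, -2.9], "sy": [-2.5, -5, -7, -8.85, -8.85], "sz": [0, 0, 0, 0, 0.5], "drx": [0, 0, 0, 0, 0], "dry": [0, 0, 0, 0, 0], "drz": [0.01, 0.02, 0.037, 0.037, 0.037]})

```text
clock: 27.85
tcp_pos: [0.4747, -0.3193, 0.1223]
orientation: [-0.002, 0.638, 0.77, -0.001]
wrist_force: [0.8, -0.4, -2.1]
finger_gap: 0.0595
grip_force: 50.1
```

```bash
python3 - <<'E'
from h import *
w=shot('wrist')
o=find('square_tray',[w],[.479,-.254],.01,.05); r=fit('square_tray',o,[.479,-.254,.2],0);print(len(o),r)
go(*r[1][:2],.03,r[1][2])
E
```

```text
1 (np.float64(0.0164133544293682), array([ 0.48026565, -0.25368097,  0.18734065]))
d [0.0613 0.0168 0.0912] r [-0.005  -0.0052  0.0016] j6 0.65 t 27.95 F [-0.1  0.1 -2.1]
```

In the tool's units: 0.095 m is 4.75, 0.09 m is 4.5.

Emit:
tcp_steps(offsets={"sx": [2, 3.05, 3.05, 3.05, 3.05, 3.05, 3.05], "sy": [0.55, 0.84, 0.84, 0.84, 0.84, 0.84, 0.84], "sz": [0, 1, 3, 4.5, 4.75, 4.75, 4.75], "drx": [-0.002, -0.004, -0.004, -0.004, -0.004, -0.004, -0.004], "dry": [-0.002, -0.004, -0.004, -0.004, -0.004, -0.004, -0.004], "drz": [0, 0, 0, 0, 0, 0, 0]})

```text
clock: 28.82
tcp_pos: [0.483, -0.2558, 0.0296]
orientation: [0.002, 0.637, 0.771, -0.0]
wrist_force: [0.8, 0.1, -1.6]
finger_gap: 0.0593
grip_force: 50.0
```

```bash
python3 -c "
from h import *
go(.480,-.2537,-.0066,.187)"
```

```text
d [ 0.0028 -0.0027  0.0361] r [0.0026 0.0039 0.0033] j6 0.75 t 28.82 F [ 0.8  0.1 -1.6]
```

Emit:
tcp_steps(offsets={"sx": [0.1, 0.1, 0.1, 0.1, 0.1, 0.1], "sy": [-0.1, -0.1, -0.1, -0.1, -0.1, -0.1], "sz": [1, 1.4, 1.65, 1.65, 1.65, 1.65], "drx": [0, 0, 0, 0, 0, 0], "dry": [0, 0, 0, 0, 0, 0], "drz": [0, 0, 0, 0, 0, 0]})

```text
clock: 29.58
tcp_pos: [0.4798, -0.2539, -0.0043]
orientation: [0.002, 0.637, 0.771, -0.0]
wrist_force: [0.4, 0.6, -2.3]
finger_gap: 0.0592
grip_force: 50.1
```

```bash
python3 -c "
from h import *
go(.480,-.2537,-.0068,.187)"
```

```text
d [0.0001 0.0002 0.0025] r [0.0015 0.0027 0.003 ] j6 0.75 t 29.57 F [ 0.4  0.6 -2.3]
```

In the tool's units: 0.003 m is 0.15, 0.0015 m is 0.075.

Emit:
tcp_steps(offsets={"sx": [0, 0, 0, 0], "sy": [0, 0, 0, 0], "sz": [0.075, 0.15, 0.15, 0.15], "drx": [0, 0, 0, 0], "dry": [0, 0, 0, 0], "drz": [0, 0, 0, 0]})

```text
clock: 30.08
tcp_pos: [0.4795, -0.2536, -0.0078]
orientation: [0.001, 0.637, 0.771, -0.0]
wrist_force: [-0.1, 0.0, -0.7]
finger_gap: 0.0589
grip_force: 50.1
```

Emit:
tcp_steps(offsets={"sx": [0, 0, 0, 0], "sy": [0, 0, 0, 0], "sz": [0, 0, 0, 0], "drx": [0, 0, 0, 0], "dry": [0, 0, 0, 0], "drz": [0, 0, 0, 0]}, jaw=0.078)

```text
clock: 30.58
tcp_pos: [0.4796, -0.2537, -0.0077]
orientation: [0.001, 0.637, 0.771, -0.0]
wrist_force: [-0.0, 0.1, 0.8]
finger_gap: 0.0782
grip_force: 0.0
```

Emit:
tcp_steps(offsets={"sx": [0, 0, 0, -2.5, -4.5], "sy": [0, 0, 0, 0, 0], "sz": [-1.5, -3.5, -6, -8, -8.5], "drx": [0, 0, 0, 0, 0], "dry": [0, 0, 0, 0, 0], "drz": [0, 0, 0, 0, 0]}, jaw=0.085)

```text
clock: 31.2
tcp_pos: [0.4981, -0.3439, 0.1664]
orientation: [0.004, 0.637, 0.771, -0.0]
wrist_force: [1.0, 0.1, 0.1]
finger_gap: 0.0849
grip_force: 0.0
```

```bash
python3 - <<'E'
from h import *
w=shot('wrist','w11')
o=find('square_box',[w],[.48,-.254],.02,.03);print(len(o),fit('square_box',o,[.48,-.254,.187],.004))
o=find('domino_box',[w],[.639,-.2285],.02,.06);print(len(o),fit('domino_box',o,[.639,-.2285,.05],0))
go(.639,-.2285,.12,.052)
E
```

```text
1 (np.float64(0.012356565611465808), array([ 0.48031555, -0.25282978,  0.19121908]))
1 (np.float64(0.010902653695983089), array([ 0.63951316, -0.22841694,  0.05622442]))
d [0.0869 0.1612 0.0429] r [0.0024 0.0036 0.1357] j6 0.65 t 31.35 F [-1.2  0.2 -0.3]
```

View pics/w11.png

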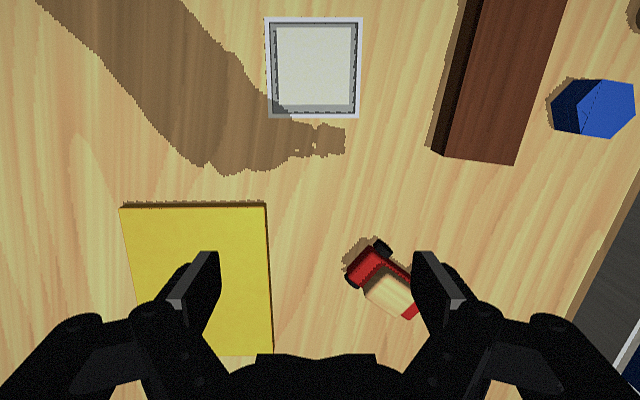

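In the tool's units: 0.161 m is 8.05, 0.12 m is 6.

Emit:
tcp_steps(offsets={"sx": [1.1, 2.2, 3.25, 4.35, 4.35, 4.35], "sy": [2, 4, 6, 8.05, 8.05, 8.05], "sz": [0, 0, 0, 0, 0.5, 0.5], "drx": [0, 0, 0, 0.002, 0.002, 0.002], "dry": [0, 0, 0, 0.003, 0.003, 0.003], "drz": [0.035, 0.07, 0.1, 0.135, 0.135, 0.135]})

```text
clock: 32.1
tcp_pos: [0.6364, -0.2244, 0.1503]
orientation: [-0.003, 0.687, 0.727, -0.001]
wrist_force: [-0.3, -1.3, 0.3]
finger_gap: 0.0854
grip_force: 0.0
```

```bash
python3 - <<'E'
from h import *
w=shot('wrist')
o=find('domino_box',[w],[.639,-.2285],.02,.06);print(len(o),fit('domino_box',o,[.639,-.2285,.05],0))
o=find('hex_tin',[w],[.735,-.232],.02,.04);print(len(o),fit('hex_tin',o,[.735,-.232,.05],0))
go(.6395,-.2285,.03,.0545)
E
```

```text
1 (np.float64(0.009161924004040811), array([ 0.63936582, -0.22870976,  0.05593452]))
1 (np.float64(0.019139435762127066), array([ 0.73970548, -0.23826788,  0.54807735]))
d [-0.0024  0.0027  0.1223] r [-0.0018 -0.0012 -0.0006] j6 1.06 t 32.25 F [0.7 0.1 0.5]
```

In the tool's units: 0.12 m is 6, 0.1 m is 5.

Emit:
tcp_steps(offsets={"sx": [-0.1, -0.1, -0.1, -0.1, -0.1, -0.1], "sy": [0.1, 0.1, 0.1, 0.1, 0.1, 0.1], "sz": [2.5, 5, 6, 6, 6, 6], "drx": [0, 0, 0, 0, 0, 0], "dry": [0, 0, 0, 0, 0, 0], "drz": [0, 0, 0, 0, 0, 0]})

```text
clock: 33.0
tcp_pos: [0.6411, -0.2286, 0.0345]
orientation: [0.001, 0.688, 0.726, 0.0]
wrist_force: [-0.7, -0.1, 0.3]
finger_gap: 0.085
grip_force: 0.0
```

```bash
python3 -c "
from h import *
go(.6394,-.2287,-.009,.056)"
```

```text
d [-0.     -0.0018  0.0435] r [ 0.002   0.0008 -0.0014] j6 1.06 t 33.0 F [-0.7 -0.1  0.3]
```

In the tool's units: 0.042 m is 2.1, 0.035 m is 1.75.

Emit:
tcp_steps(offsets={"sx": [0, 0, 0, 0, 0], "sy": [-0.05, -0.05, -0.05, -0.05, -0.05], "sz": [1, 1.75, 2.1, 2.1, 2.1], "drx": [0, 0, 0, 0, 0], "dry": [0, 0, 0, 0, 0], "drz": [0, 0, 0, 0, 0]})

```text
clock: 33.62
tcp_pos: [0.6394, -0.2279, -0.009]
orientation: [-0.0, 0.687, 0.726, 0.0]
wrist_force: [-0.6, 0.5, -0.5]
finger_gap: 0.0848
grip_force: 0.0
```

Emit:
tcp_steps(offsets={"sx": [0, 0, 0, 0, 0], "sy": [0, 0, 0, 0, 0], "sz": [0, 0, 0, 0, 0], "drx": [0, 0, 0, 0, 0], "dry": [0, 0, 0, 0, 0], "drz": [0, 0, 0, 0, 0]}, jaw=0, clamp_n=70)

```text
clock: 34.25
tcp_pos: [0.6397, -0.228, -0.0084]
orientation: [0.0, 0.687, 0.726, 0.0]
wrist_force: [-0.2, 0.6, 6.0]
finger_gap: 0.0643
grip_force: 80.7
```

Emit:
tcp_steps(offsets={"sx": [0, 0, 0, 0, 0, 0], "sy": [0, 0, 0, 0, 0, 0], "sz": [-0.5, -1.5, -3, -5, -7.5, -7.5], "drx": [0, 0, 0, 0, 0, 0], "dry": [0, 0, 0, 0, 0, 0], "drz": [0, 0, 0, 0, 0, 0]})

```text
clock: 35.0
tcp_pos: [0.6416, -0.229, 0.1457]
orientation: [0.003, 0.687, 0.726, 0.001]
wrist_force: [-0.0, -0.6, -2.3]
finger_gap: 0.0642
grip_force: 80.1
```

```bash
python3 -c "
from h import *
go(.6444,.2105,.145,-.117)"
```

```text
d [ 0.4387  0.027  -0.0006] r [0.0067 0.0027 0.172 ] j6 1.06 t 35.0 F [-0.  -0.6 -2.3]
```

In the tool's units: 0.33 m is 16.5, 0.31 m is 15.5.

Emit:
tcp_steps(offsets={"sx": [1.25, 3.5, 6, 8.5, 11, 13.5, 15.5, 16.5], "sy": [0.1, 0.2, 0.35, 0.5, 0.65, 0.8, 0.95, 1], "sz": [0, 0, 0, 0, 0, 0, 0, 0], "drx": [0, 0, 0, 0, 0, 0, 0, 0], "dry": [0, 0, 0, 0, 0, 0, 0, 0], "drz": [0.01, 0.03, 0.05, 0.07, 0.09, 0.11, 0.13, 0.14]})

```text
clock: 36.0
tcp_pos: [0.6394, 0.1053, 0.1388]
orientation: [-0.002, 0.736, 0.677, -0.001]
wrist_force: [0.3, -0.3, -3.9]
finger_gap: 0.0644
grip_force: 79.9
```

```bash
python3 - <<'E'
from h import *
w=shot('wrist');s=shot('side')
for p in(w,s):
    o=find('long_tray',[p],[.644,.21],.01,.05); print(len(o),o and fit('long_tray',o,[.644,.21,-.117],0))
go(.6444,.2105,.1,-.117)
E
```

```text
1 (np.float64(0.016202717762309526), array([ 0.64916614,  0.26547053, -0.09213146]))
1 (np.float64(0.5613887675192417), array([ 0.63808916,  0.20803679, -0.07407411]))
d [ 0.1076 -0.0044  0.0393] r [-0.0035  0.0001  0.033 ] j6 1.69 t 36.2 F [ 0.6 -0.5 -2.1]
```

Emit:
tcp_steps(offsets={"sx": [2, 4, 5.38, 5.38, 5.38, 5.38, 5.38, 5.38], "sy": [-0.1, -0.15, -0.22, -0.22, -0.22, -0.22, -0.22, -0.22], "sz": [0, 0, 0, 1.5, 3.5, 4.5, 4.75, 4.75], "drx": [0, 0, 0, 0, 0, 0, 0, 0], "dry": [0, 0, 0, 0, 0, 0, 0, 0], "drz": [0.015, 0.033, 0.033, 0.033, 0.033, 0.033, 0.033, 0.033]})

```text
clock: 37.2
tcp_pos: [0.6458, 0.2096, 0.0458]
orientation: [-0.001, 0.748, 0.664, -0.0]
wrist_force: [-0.2, 0.1, -2.8]
finger_gap: 0.0644
grip_force: 79.8
```

Emit:
tcp_steps(offsets={"sx": [0, 0], "sy": [0, 0], "sz": [0, 0], "drx": [0, 0], "dry": [0, 0], "drz": [0, 0]})

```text
clock: 37.45
tcp_pos: [0.6464, 0.2105, 0.047]
orientation: [-0.0, 0.748, 0.664, 0.001]
wrist_force: [0.5, 0.3, -2.3]
finger_gap: 0.0643
grip_force: 79.8
```

```bash
python3 -c "
from h import *
go(.6444,.2105,-.002,-.117)"
```

```text
d [-0.0003 -0.002   0.049 ] r [ 0.0009 -0.0014 -0.0011] j6 1.89 t 37.45 F [ 0.5  0.3 -2.3]
```

Emit:
tcp_steps(offsets={"sx": [0, 0, 0, 0, 0, 0, 0], "sy": [-0.1, -0.1, -0.1, -0.1, -0.1, -0.1, -0.1], "sz": [1, 1.75, 2.1, 2.3, 2.4, 2.4, 2.4], "drx": [0, 0, 0, 0, 0, 0, 0], "dry": [0, 0, 0, 0, 0, 0, 0], "drz": [0, 0, 0, 0, 0, 0, 0]})

```text
clock: 38.33
tcp_pos: [0.6439, 0.2108, -0.0018]
orientation: [-0.0, 0.748, 0.664, 0.0]
wrist_force: [-0.3, -0.5, -3.8]
finger_gap: 0.0641
grip_force: 79.9
```

```bash
python3 -c "
from h import *
go(.6444,.2105,-.003,-.117)"
```

```text
d [-0.0002  0.0006  0.0012] r [-0.0004 -0.0009 -0.001 ] j6 1.89 t 38.33 F [-0.3 -0.5 -3.8]
```

In the tool's units: 0.0015 m is 0.075, 0.001 m is 0.05.

Emit:
tcp_steps(offsets={"sx": [0, 0, 0], "sy": [0, 0, 0], "sz": [0.05, 0.075, 0.075], "drx": [0, 0, 0], "dry": [0, 0, 0], "drz": [0, 0, 0]})

```text
clock: 38.7
tcp_pos: [0.6434, 0.2107, -0.0038]
orientation: [-0.001, 0.748, 0.664, -0.0]
wrist_force: [-0.2, -0.1, -1.9]
finger_gap: 0.0642
grip_force: 79.9
```

Emit:
tcp_steps(offsets={"sx": [0, 0, 0, 0], "sy": [0, 0, 0, 0], "sz": [0, 0, 0, 0], "drx": [0, 0, 0, 0], "dry": [0, 0, 0, 0], "drz": [0, 0, 0, 0]}, jaw=0.085)

```text
clock: 39.2
tcp_pos: [0.6437, 0.2108, -0.0035]
orientation: [-0.001, 0.748, 0.664, 0.0]
wrist_force: [0.7, -0.7, -0.7]
finger_gap: 0.085
grip_force: 0.0
```

Emit:
tcp_steps(offsets={"sx": [0, 0, 0, -2, -4, -6, -7.5, -7.5], "sy": [0, 0, 0, -1.5, -3, -4.5, -5.5, -5.5], "sz": [-1.5, -3.5, -6, -8, -8.5, -8.5, -8.5, -8.5], "drx": [0, 0, 0, 0, 0, 0, 0, 0], "dry": [0, 0, 0, 0, 0, 0, 0, 0], "drz": [0, 0, 0, 0, 0, 0, 0, 0]})

```text
clock: 40.2
tcp_pos: [0.5152, 0.0732, 0.1668]
orientation: [-0.001, 0.748, 0.663, -0.0]
wrist_force: [-0.0, 0.8, 0.3]
finger_gap: 0.0851
grip_force: 0.0
```

```bash
python3 - <<'E'
from h import *
w=shot('wrist','w12');t=shot('top','t12')
for n,c,y in(('domino_box',[.6444,.2105],-.117),('hex_tin',[.4557,.016],0),('round_tin',[.466,.27],0),('square_box',[.48,-.253],.19)):
  for p in(w,t):
    o=find(n,[p],c,.02,.04)
    if o: print(n,fit(n,o,[*c,y],.004,yaws=(0,)))
for l in('jar','toy_robot'):
  for o in nets.outline_of(l,t): print(l,o['confidence'],o['box'])
E
```

```text
domino_box (np.float64(0.18504318702626477), array([ 0.64320503,  0.21887524, -0.09900857]))
square_box (np.float64(0.047891502436956945), array([ 0.47958124, -0.25047282,  0.19453628]))
toy_robot 0.58 [171.2, 205.7, 199.6, 229.9]
```

View pics/w12.png

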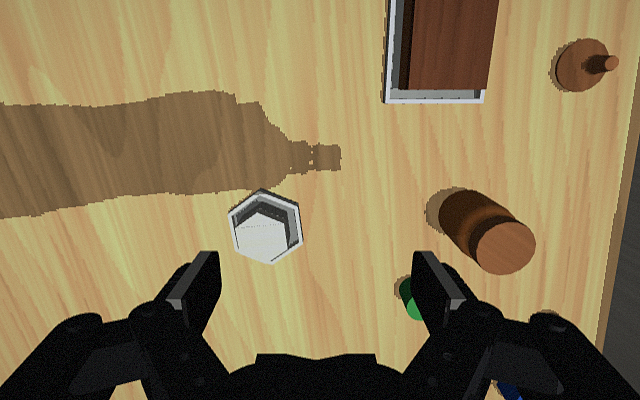

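In the tool's units: -0.15 m is -7.5, -0.13 m is -6.5.

Emit:
tcp_steps(offsets={"sx": [0, 0, 1, 2, 2, 2], "sy": [0, 0, 1.5, 2.5, 2.5, 2.5], "sz": [-2, -4.5, -6.5, -7.5, -7.5, -7.5], "drx": [0, 0, 0, 0, 0, 0], "dry": [0, 0, 0, 0, 0, 0], "drz": [0, 0, 0, 0, 0, 0]})

```text
clock: 41.55
tcp_pos: [0.5706, 0.1082, 0.3151]
orientation: [-0.001, 0.747, 0.664, -0.001]
wrist_force: [-0.0, -0.5, -0.5]
finger_gap: 0.0852
grip_force: 0.0
```

```bash
python3 - <<'E'
from h import *
w=shot('wrist','w13');s=shot('side')
for n,t,c,y in(('domino_box','long_tray',[.6444,.2105],-.117),('hex_tin','hex_tray',[.4557,.016],0),('round_tin','round_tray',[.466,.27],0)):
  for p in(w,s):
    o=find(n,[p],c,.02,.04)
    if o: print(n,[(z,round(fit(n,o,[*c,y],z,yaws=(0,))[0],4)) for z in(.004,.012)],fit(n,o,[*c,y],.004,yaws=(0,))[1])
E
```

```text
domino_box [(0.004, np.float64(0.0086)), (0.012, np.float64(0.0194))] [ 0.64447202  0.2104959  -0.12038682]
domino_box [(0.004, np.float64(0.0445)), (0.012, np.float64(0.049))] [ 0.6424176   0.20882784 -0.1139231 ]
hex_tin [(0.004, np.float64(0.0408)), (0.012, np.float64(0.0638))] [0.45491655 0.01663177 0.01503092]
hex_tin [(0.004, np.float64(0.0571)), (0.012, np.float64(0.0686))] [ 0.45363848  0.01502489 -0.02807847]
round_tin [(0.004, np.float64(0.036)), (0.012, np.float64(0.0293))] [0.46663482 0.27021495 0.05810239]
round_tin [(0.004, np.float64(0.0869)), (0.012, np.float64(0.0969))] [0.46486043 0.26828088 0.07824782]
```

View pics/w13.png

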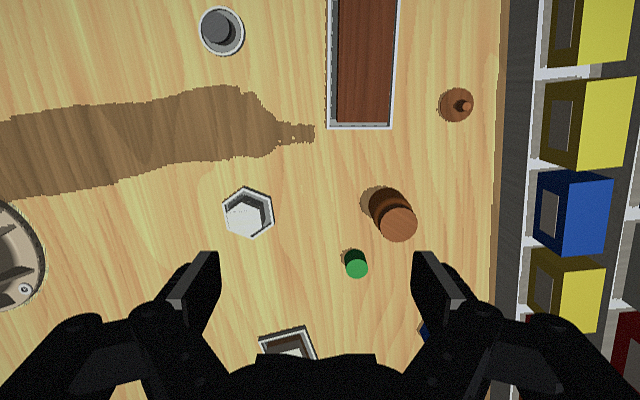

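All four toys lie in their own trays: round at (221,30), hexagonal at (247,213), long at (365,60) and square at (290,345). The jar at (395,215) is upright. Handing in.

```bash
python3 -c "
from h import *
print(env.hand_in())"
```

```text
the job is handed in; nothing more can be done
None
```

I handed the job in with all four toys sitting centred, upright and flat in their own trays in the last camera pictures, and the jar and toy robot undisturbed; the hand-in call returned no verdict.

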